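# Open the soap dispenser with its key

## Task

The soap dispenser on its counter stand is due for a refill: take its key from the toothbrush holder and push the shaft through the slot in the sloping top until the hidden latch lets go and the cover drops fully open. Then stand the key back in the holder, in either hole and sitting right down on its collar, and leave the other goods on the counter where they are.

Things in the scene. Friction and masses are not known exactly. Their poses are not given: they have to be found in the camera images.
- stand: White soap dispenser on a steel counter stand, fixed. Origin on the counter under it; z up, -x its front (roughly facing the robot), y its width. Dispenser 112 mm wide, x -63 (push bar) to +66, z 85 to 301 mm; its top slopes at 35 degrees, front z 220, back z 301. Rear part (x 0 to 66) is fixed, front part (x < 0) is the cover. Base plate 10 mm high, x -115 to +85, y +-75; upright x 66 to 78.
- slot (a point): Centre of the key slot's mouth in the sloping top of the fixed rear part, 31 mm behind and 277 mm above the stand's origin; thin grey rim, 2 mm high. Slot 36 mm along point y (the width), 15 mm along point x (up the slope), through a 4 mm skin. Its z points out square to the slope (35 degrees off vertical, to the front): the key enters along -z. Hidden tab 26 mm below, clear to 45 mm with the tab pressed.
- latch (a joint): How far the hidden tab (flat plate 30 x 50 mm, parallel to the slope) is pressed in along the slot's -z, m: 0 at rest, 0.012 at its stop. Spring return, 3 N at rest to about 7 N fully in. The cover is let go at about 0.006 to 0.007; press to 0.009 or more to be sure.
- cover (a joint): Angle of the front cover, rad: 0 shut (latched, a little play), 1.45 fully open at its stop. Hinged along its lower rear edge (85 mm above the counter, at the stand's x = 0). Once let go it falls forward by its own weight in about 1 s to nearly level and stays, reaching 170 mm in front of the hinge. 112 mm wide.
- cover_edge (a point): Middle of the cover's front top edge; shut it is 50 mm in front of the stand's origin, 220 mm above the counter.
- key: Dispenser key, 170 mm long, about 70 g. Black flat-sided handle, 16 mm thick (key x), 28 mm wide (key y), z = 8 to 78 mm; round black collar 28 mm in diameter, z = 0 to 8; straight round steel shaft 8 mm in diameter to a rounded end at z = -92. Origin on the axis under the collar, z towards the handle. It starts upright in a hole of the holder, collar on the holder's top.
- key_tip (a point): The rounded end of the key's shaft (92 mm below the key's origin).
- holder: White ceramic toothbrush holder, a closed box 60 x 108 mm (x, y), 105 mm high, about 0.6 kg, standing loose on the counter; two round holes in its top. Origin at the centre of its underside, z up.
- hole_a (a point): Centre of the mouth of one 18 mm hole, on the holder's top (105 mm up), 27 mm from its middle along +y; the key starts in this hole. 100 mm deep.
- hole_b (a point): Centre of the mouth of the other 18 mm hole, 27 mm from the middle along -y, empty. 100 mm deep.
- refill: Bystander: white capped refill bottle, 72 mm diameter, 150 mm high, origin at the centre of its underside.
- soap_dish: Bystander: round white soap dish with a bar of soap in it (one rigid piece), 116 mm diameter, 40 mm high, origin at the centre of its underside.
- tumbler: Bystander: plain steel tumbler, 74 mm diameter, 100 mm high, origin at the centre of its underside.

How it is judged:
By the outcome, as a careful person would: the job done as asked, in the order asked, and still so for the second after the job is handed in, with the robot touching nothing.
It also fails if it takes over 53 s, if anything falls off the work surface, if the arm or the gripper's body presses on something with over 40 N, if the wrist force passes 120 N, or if a joint passes its speed limit or range.

## Robot

A 6-joint arm with a two-finger parallel gripper is mounted at the origin on the work surface. World frame = base frame: x ahead of the robot, y to its left, z up, the work surface at z = 0. Lengths are in m, angles in rad, forces in N, time in s.
With the tool pointing down it reaches from about 0.425 to 0.925 m from the base axis. Payload 12.5 kg.
Tool frame: the origin (TCP) lies on the front face of the gripper's body, between the roots of the fingers; the fingertips stand ctrl.nose_length ahead of it and the grasp point (between the pads) lies 54 mm ahead of it (ctrl.nose_length is the distance from the TCP to the fingertips, in m); z points along the fingers, y is the direction in which the jaws open and shut (so a half turn about z gives the same grasp; the last joint's range is limited). The gripper opens to 85 mm and grips with 20 to 120 N. Pads are 22 mm wide; open, the fingers measure 114 mm over their backs; the gripper's body (76 mm by 85 mm) begins 54 mm behind the grasp point. The pads swing forward as they close: fully open they stand 13 mm farther back than shut.
Start: joints at [1.137, 0.491, 1.559, -0, 1.092, -0.106], TCP at [0.201, 0.592, 0.304] pointing down, gripper open.
Joint ranges: [-3.1, 3.1], [-0.84, 2.19], [0.05, 2.79], [-1.13, 4.28], [0.06, 2.93], [-2.69, 2.69]. Speed limits (rad/s): [2.22, 2.22, 2.79, 3.14, 3.14, 3.14].

## Interface

Orientations are given as a 3x3 rotation matrix whose columns are the frame's x, y, z axes.
In Python, from rig import ctrl gives the robot as it stands. The module is installed in compiled form; this text tells all that it offers.
- The arm moves only by the tool jog_arm, never from a script. Its argument "series" is text: rows parted by semicolons, each of 5 numbers parted by spaces: the shift along the world's x, y, z as a fraction of full scale, then the turn about the world's z as a fraction of full scale, then the closure, from -1 (fully open) to 1 (shut). In form: x y z roll fingers; .... A call has 1 to 8 rows; each row shifts and turns the pose as measured when the row begins; what a row does not reach is not made up. Full scale, the value 1, is 25 mm for a shift and 0.08 rad for a turn. A row lasts 1/10 s, in which the tool goes at most 50 mm and 8.59 degrees, less where a joint would pass 70% of its speed; a pose out of reach is approached as far as the arm can. A call with a number of a shift or a turn outside -1 to 1 is refused whole. A call with a gripper value outside its range is refused whole. The fingers move at their own pace and stop on an object; "force" is the grip in N (left out, the last holds). Time passes only in rows, so rows that do not move let the fingers close. It gives the time, the measured TCP pose, the force and the opening at its end, in the units of the state.
- ctrl.sense(): the state, without advancing time (a new reading comes with each control period).
- ctrl.capture(name): name is "scene" or "top"; returns a dict with "img" (420x560x3 uint8, red, green, blue), "intrinsics" (3x3 intrinsics, pixels), "extrinsics" (4x4, takes a point from camera to world coordinates). Camera axes: x right, y up, looking along -z (the intrinsics and any distortion apply to the point x, -y, -z); pixel columns grow to the right and rows downward; lengths in m; the calibration is good to about 2 mm. A picture is of the moment at which its call begins. There is no depth.
- ctrl.close_job(): hands the job in, once; it reports no verdict.
The state is a dict: "clock": time; "q": joint angles; "dq": joint speeds; "joint_efforts": joint torques, N m; "eef_pos": TCP position; "eef_rot": TCP orientation; "force": force on the tool from outside, world axes, zero at the start; "moment": the same for the moment, N m; "grip_width": finger opening in m.
Only numpy, scipy, OpenCV 4.12 (cv2) and the standard library are available. Lean on these libraries where they do the work, as an engineer would, in place of code of your own. Each camera call takes 0.05 s, during which the arm holds its last target.

## Working session

There is one attempt and no reset: what is moved stays moved. The work goes in short steps, Python scripts to look and compute and a tool call to move; the robot and the scene stay as the last step left them, time stands still between calls to the robot, and variables do not carry over. Pictures are saved under pics/ and viewed, and the job is handed in when it is done.

Besides the shell and the picture viewer there is one more tool, called after "Call:" by a JSON object that holds its "fn" and its "kwargs", one argument or row to a line. jog_arm: Moves the arm, as the interface text tells. Shift numbers are shares of 25 mm and turn numbers shares of 0.08 rad, none past 1 either way. Its arguments: {"type":"object","properties":{"series":{"type":"string"},"force":{"type":"number"}},"required":["series"]}

```bash
mkdir -p pics; ls; cat > h.py <<'E'
import numpy as np, cv2
from rig import ctrl
def snap(n,tag):
    c=ctrl.capture(n); np.savez(f'pics/{n}_{tag}.npz',**c)
    cv2.imwrite(f'pics/{n}_{tag}.png',cv2.cvtColor(c['img'],cv2.COLOR_RGB2BGR)); return c
def load(n,tag): return dict(np.load(f'pics/{n}_{tag}.npz'))
def ray(c,u,v):
    d=np.linalg.inv(c['intrinsics'])@[u,v,1.]; d=np.array([d[0],-d[1],-d[2]])
    E=c['extrinsics']; return E[:3,3],(E[:3,:3]@d)/np.linalg.norm(d)
def onz(c,u,v,z):
    o,d=ray(c,u,v); return o+d*(z-o[2])/d[2]
def tri(c1,p1,c2,p2):
    (a,d),(b,e)=ray(c1,*p1),ray(c2,*p2)
    s=np.linalg.lstsq(np.c_[d,-e],b-a,rcond=None)[0]; P,Q=a+s[0]*d,b+s[1]*e
    return (P+Q)/2,np.linalg.norm(P-Q)
def proj(c,P):
    E=c['extrinsics']; p=E[:3,:3].T@(np.array(P)-E[:3,3]); p=c['intrinsics']@[p[0],-p[1],-p[2]]; return p[:2]/p[2]
E
python3 - <<'E'
from h import *
np.set_printoptions(precision=4,suppress=True)
for n in('scene','top'):
    c=snap(n,'0');print(n,c['intrinsics'],c['extrinsics'],[k for k in c])
print(ctrl.sense(),ctrl.nose_length)
E
```

```text
pics
scene [[545.6824   0.     285.3113]
 [  0.     545.6824 204.5997]
 [  0.       0.       1.    ]] [[-0.0614 -0.7046  0.7069  1.6376]
 [ 0.9981 -0.0369  0.0499  0.0649]
 [-0.0091  0.7086  0.7055  1.2019]
 [ 0.      0.      0.      1.    ]] ['img', 'intrinsics', 'extrinsics']
top [[500.3827   0.     279.5328]
 [  0.     500.3827 217.0734]
 [  0.       0.       1.    ]] [[-0.0251  0.9811 -0.1919  0.3106]
 [-0.9997 -0.0257 -0.0005 -0.0014]
 [-0.0055  0.1918  0.9814  1.8167]
 [ 0.      0.      0.      1.    ]] ['img', 'intrinsics', 'extrinsics']
{'clock': 0.1, 'q': array([ 1.1374,  0.4915,  1.5593, -0.    ,  1.0917, -0.1056]), 'dq': array([-0.0005, -0.0028, -0.0024,  0.0012,  0.0011,  0.0021]), 'joint_efforts': array([  0.0026, -61.9445, -26.2024,  -0.0001,   0.0029,  -0.    ]), 'eef_pos': array([0.2012, 0.5916, 0.3034]), 'eef_rot': array([[-0.9467,  0.322 , -0.0004],
       [ 0.322 ,  0.9467, -0.0009],
       [ 0.0001, -0.0009, -1.    ]]), 'force': array([ 0.4197,  0.2081, -0.2012]), 'moment': array([-0.0121, -0.0099,  0.0204]), 'grip_width': 0.08561310203795577} 0.0726
```

View pics/scene_0.png

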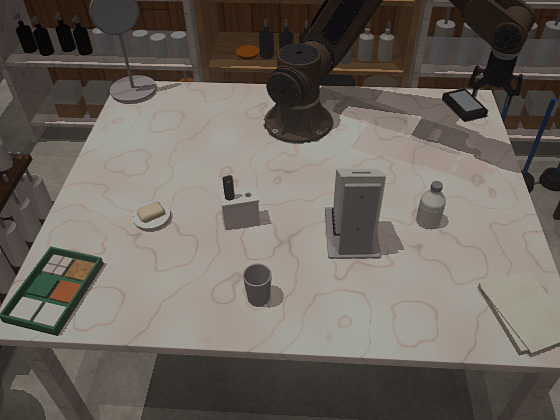

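View pics/top_0.png

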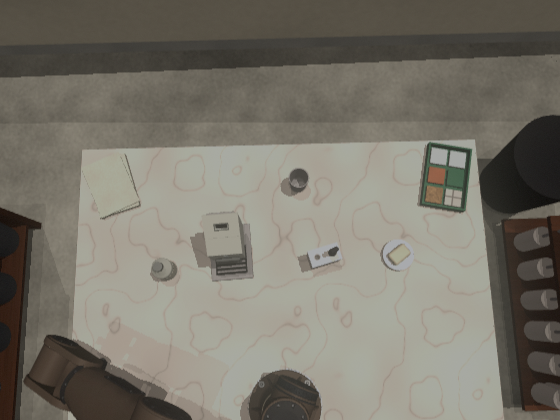

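The scene view, taken from behind the stand, shows the key at about (228,187) in the holder (240,208), with the dispenser at (358,210). The top view shows the slot near (221,227), the holder at (324,256) and the stand plate at (231,250). Next I'll zoom in.

```bash
python3 - <<'E'
from h import *
def crop(n,x0,y0,x1,y1,f,o):
    c=load(n,'0')['img'][y0:y1,x0:x1]
    cv2.imwrite(o,cv2.cvtColor(cv2.resize(c,None,fx=f,fy=f,interpolation=cv2.INTER_CUBIC),cv2.COLOR_RGB2BGR))
crop('top',185,205,265,285,7,'pics/c1.png')
crop('top',290,235,350,275,10,'pics/c2.png')
crop('scene',210,165,270,235,8,'pics/c3.png')
crop('scene',315,160,395,265,5,'pics/c4.png')
E
```

```text
(no output)
```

View pics/c1.png

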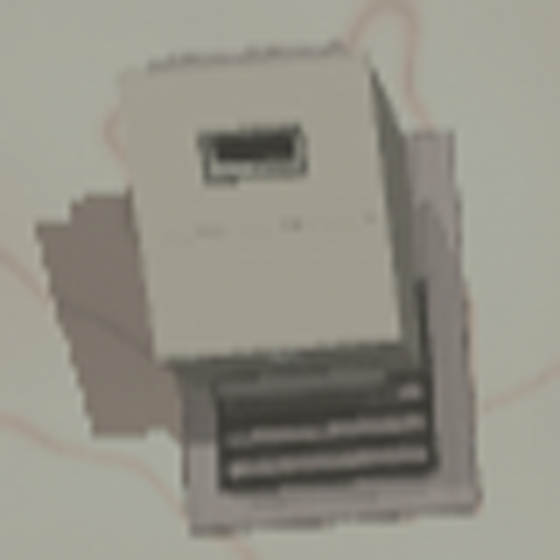

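View pics/c2.png

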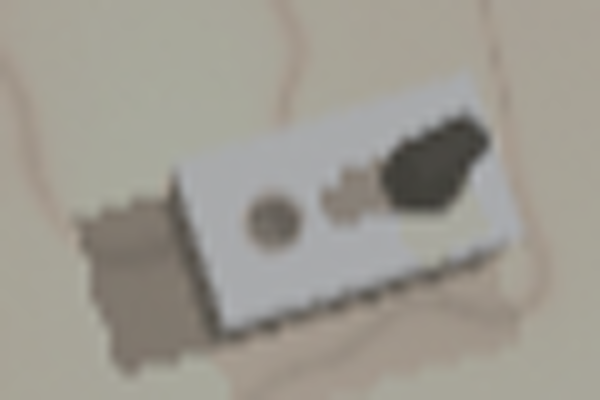

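View pics/c3.png

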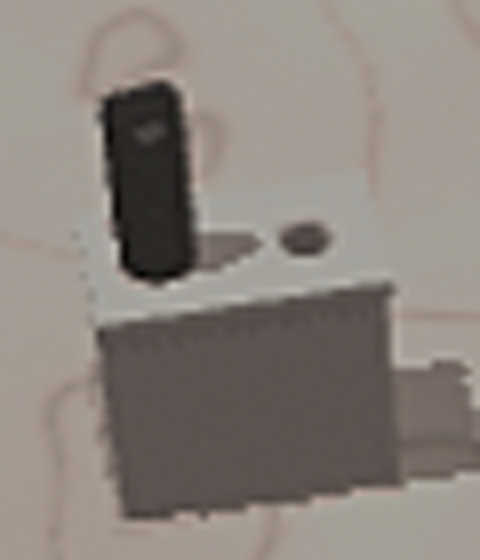

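View pics/c4.png

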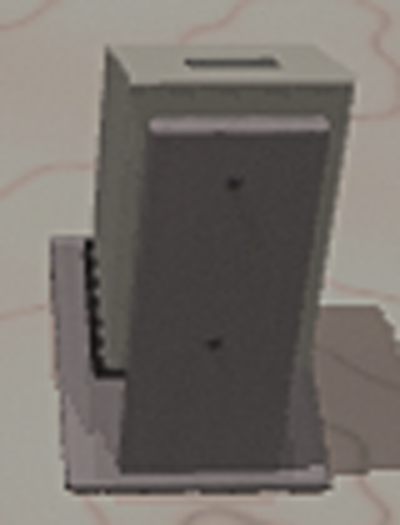

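```bash
python3 - <<'E'
from h import *
np.set_printoptions(precision=4,suppress=True)
T=load('top','0');S=load('scene','0')
t=lambda x,y:(x/7+185-.5,y/7+205-.5)
s=lambda x,y:(x/5+315-.5,y/5+160-.5)
print('back edge L,R z301',onz(T,*t(122,72),.301),onz(T,*t(365,45),.301))
print('front edge',onz(T,*t(157,360),.22),onz(T,*t(402,342),.22))
print('plate front L,R',onz(T,*t(192,532),.01),onz(T,*t(478,512),.01),'backR',onz(T,*t(453,130),.01))
print('slot T',onz(T,*t(253,152),.277))
print('slot tri',tri(T,t(253,150),S,s(232,63)))
print('backL tri',tri(T,t(122,72),S,s(355,82)),tri(T,t(365,45),S,s(130,85)))
t2=lambda x,y:(x/10+290-.5,y/10+235-.5)
s2=lambda x,y:(x/8+210-.5,y/8+165-.5)
print('hole b tri',tri(T,t2(274,222),S,s2(305,239)))
print('holder top corners',[onz(T,*t2(*p),.105)[:2] for p in((180,165),(470,72),(520,238),(222,330))])
print('corner tri',tri(T,t2(180,165),S,s2(390,287)), 'far', tri(T,t2(470,72),S,s2(98,325)))
print('key top tri',tri(T,t2(462,138),S,s2(142,88)))
print('key top z183',onz(T,*t2(462,138),.183),'collar',onz(T,*t2(415,185),.109))
E
```

```text
back edge L,R z301 [0.6205 0.2391 0.301 ] [0.6299 0.1317 0.301 ]
front edge [0.5021 0.2353 0.22  ] [0.5075 0.123  0.22  ]
plate front L,R [0.4382 0.2482 0.01  ] [0.4447 0.1013 0.01  ] backR [0.6444 0.1114 0.01  ]
slot T [0.5874 0.1842 0.277 ]
slot tri (array([0.5877, 0.184 , 0.2807]), np.float64(0.00047645988778575245))
backL tri (array([0.6208, 0.2405, 0.2999]), np.float64(0.0024322372045133375)) (array([0.6299, 0.1313, 0.3011]), np.float64(0.0007493581773785213))
hole b tri (array([ 0.5034, -0.1248,  0.1062]), np.float64(0.0005075729866259448))
holder top corners [array([ 0.524 , -0.0936]), array([ 0.5537, -0.1948]), array([ 0.4958, -0.2092]), array([ 0.467 , -0.1059])]
corner tri (array([ 0.5241, -0.0927,  0.1037]), np.float64(0.002016871926085817)) far (array([ 0.5531, -0.1936,  0.1081]), np.float64(0.0015316679855606195))
key top tri (array([ 0.5193, -0.178 ,  0.1916]), np.float64(0.006607568288673107))
key top z183 [ 0.5208 -0.1823  0.183 ] collar [ 0.5145 -0.1736  0.109 ]
```

```bash
python3 - <<'E'
from h import *
def crop(n,x0,y0,x1,y1,f):
    c=load(n,'0')['img'][y0:y1,x0:x1].astype(float)
    c=np.clip((c-10)*3.2,0,255).astype(np.uint8)
    return cv2.cvtColor(cv2.resize(c,None,fx=f,fy=f,interpolation=cv2.INTER_NEAREST),cv2.COLOR_RGB2BGR)
a=crop('top',324,240,344,260,20);b=crop('scene',218,170,238,204,12)
b=cv2.copyMakeBorder(b,0,0,0,0,0)
h=max(a.shape[0],b.shape[0]);o=np.zeros((h,a.shape[1]+b.shape[1],3),np.uint8);o[:a.shape[0],:a.shape[1]]=a;o[:b.shape[0],a.shape[1]:]=b
cv2.imwrite('pics/c5.png',o)
E
```

```text
(no output)
```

View pics/c5.png

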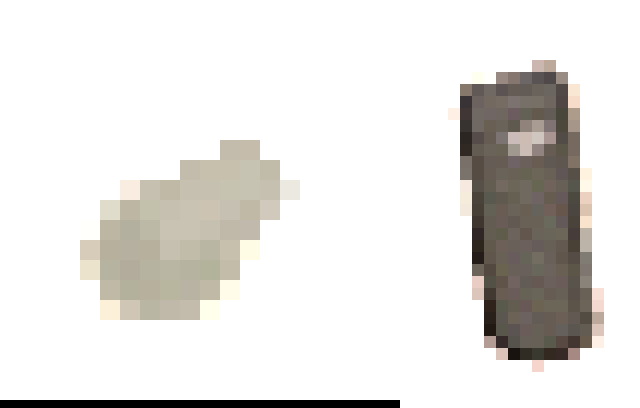

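```bash
python3 - <<'E'
from h import *
np.set_printoptions(precision=4,suppress=True)
T=load('top','0');S=load('scene','0')
k=np.array([.5174,-.177])
ax=np.array([.272,-.962]);n=np.array([.962,.272])
def show(c,name,pts,z):
    for p in pts:
        P=onz(c,*p,z)[:2]-k; print(name,p,(P*1000).round(1),'along/n',(P@ax*1000).round(1),(P@n*1000).round(1))
t=lambda x,y:(x/20+324-.5,y/20+240-.5)
show(T,'T',[t(220,140),t(260,140),t(280,160),t(292,185),t(280,215),t(260,240),t(180,160)],.183)
s=lambda x,y:((x-400)/12+218-.5,y/12+170-.5)
show(S,'S',[s(460,84),s(532,62),s(560,66),s(570,84),s(500,72)],.183)
E
```

```text
T (334.5, 246.5) [ 9.5 -1.6] along/n 4.1 8.6
T (336.5, 246.5) [ 9.3 -8.2] along/n 10.4 6.7
T (337.5, 247.5) [  5.9 -11.3] along/n 12.5 2.6
T (338.1, 248.75) [  1.7 -13.1] along/n 13.1 -1.9
T (337.5, 250.25) [ -3.2 -10.9] along/n 9.6 -6.0
T (336.5, 251.5) [-7.2 -7.4] along/n 5.2 -9.0
T (332.5, 247.5) [6.3 5.1] along/n -3.2 7.5
S (222.5, 176.5) [ -2.7 -12.4] along/n 11.2 -6.0
S (228.5, 174.66666666666666) [-11.2   3.3] along/n -6.2 -9.9
S (230.83333333333334, 175.0) [-10.2  10. ] along/n -12.4 -7.0
S (231.66666666666666, 176.5) [-4.  13.2] along/n -13.8 -0.3
S (225.83333333333334, 175.5) [-7.3 -3.7] along/n 1.6 -8.1
```

Call:
{"fn": "jog_arm", "kwargs": {
  "series": "0.4 -1 0.5 -1 -1; 0.4 -1 0.5 -1 -1; 0.4 -1 0.5 -1 -1; 0.4 -1 0.5 -1 -1; 0.4 -1 0.5 -1 -1; 0.4 -1 0.5 -1 -1; 0.4 -1 0.5 -1 -1; 0.4 -1 0.5 -1 -1"
}}

```text
clock: 0.9
eef_pos: [0.2812, 0.3854, 0.4016]
eef_rot: [[-0.551, 0.835, -0.008], [0.835, 0.55, -0.006], [-0.0, -0.01, -1.0]]
force: [0.6, 0.3, -0.1]
grip_width: 0.0856
```

Call:
{"fn": "jog_arm", "kwargs": {
  "series": "0.45 -1 0 -1 -1; 0.45 -1 0 -1 -1; 0.45 -1 0 -1 -1; 0.45 -1 0 -0.8 -1; 0.45 -1 0 0 -1; 0.45 -1 0 0 -1; 0.45 -1 0 0 -1; 0.45 -1 0 0 -1"
}}

```text
clock: 1.7
eef_pos: [0.3728, 0.1765, 0.4026]
eef_rot: [[-0.261, 0.965, -0.009], [0.965, 0.261, -0.002], [0.0, -0.009, -1.0]]
force: [1.3, 0.7, -0.0]
grip_width: 0.085
```

Call:
{"fn": "jog_arm", "kwargs": {
  "series": "0.42 -1 -0.2 0 -1; 0.42 -1 -0.2 0 -1; 0.42 -1 -0.2 0 -1; 0.42 -1 -0.2 0 -1; 0.42 -1 -0.2 0 -1; 0.42 -1 -0.2 0 -1; 0.42 -1 -0.2 0 -1; 0.42 -1 -0.2 0 -1"
}}

```text
clock: 2.5
eef_pos: [0.4584, -0.0327, 0.3607]
eef_rot: [[-0.26, 0.966, -0.009], [0.966, 0.26, -0.002], [0.001, -0.01, -1.0]]
force: [0.7, -0.5, -0.8]
grip_width: 0.0854
```

Call:
{"fn": "jog_arm", "kwargs": {
  "series": "0.4 -1 -0.5 0 -1; 0.4 -1 -0.5 0 -1; 0.4 -1 -0.5 0 -1; 0.4 -1 -0.5 0 -1; 0.4 -1 -0.5 0 -1; 0.3 -0.7 0 0 -1; 0 0 0 0 -1"
}}

```text
clock: 3.2
eef_pos: [0.5176, -0.1841, 0.293]
eef_rot: [[-0.257, 0.966, -0.013], [0.966, 0.257, 0.0], [0.003, -0.012, -1.0]]
force: [0.5, 0.8, 0.3]
grip_width: 0.0854
```

Call:
{"fn": "jog_arm", "kwargs": {
  "series": "0.03 0.28 -0.5 0 -1; 0 0 -0.8 0 -1; 0 0 -0.8 0 -1; 0 0 -0.8 0 -1; 0 0 -0.5 0 -1; 0 0 0 0 -1"
}}

```text
clock: 3.8
eef_pos: [0.5163, -0.1732, 0.2054]
eef_rot: [[-0.257, 0.966, -0.014], [0.966, 0.257, 0.001], [0.005, -0.013, -1.0]]
force: [-0.2, 1.0, 0.4]
grip_width: 0.0854
```

```bash
python3 - <<'E'
from h import *
a=snap('top','1');b=snap('scene','1')
o=[cv2.resize(a['img'][225:285,290:360],None,fx=5.7,fy=5.7),cv2.resize(b['img'][150:240,200:280],None,fx=4.5,fy=4.5)]
h=max(i.shape[0] for i in o);o=[cv2.copyMakeBorder(i,0,h-i.shape[0],0,0,0) for i in o]
cv2.imwrite('pics/d1.png',cv2.cvtColor(np.hstack(o),cv2.COLOR_RGB2BGR))
E
```

```text
(no output)
```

View pics/d1.png

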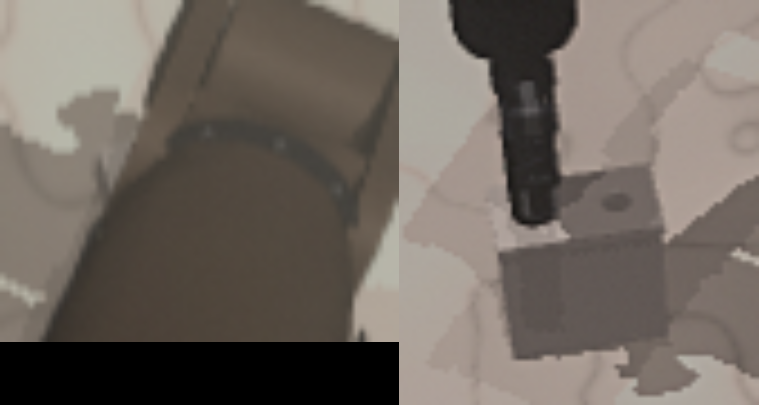

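The scene picture shows the gripper straddling the key handle at about (530,150) in the crop, with the holder undisturbed. I'll make a small correction and close.

Call:
{"fn": "jog_arm", "kwargs": {
  "series": "0.06 -0.14 -0.1 0 -1; 0 0 0 0 0.3; 0 0 0 0 1; 0 0 0 0 1; 0 0 0 0 1; 0 0 0 0 1; 0 0 0 0 1",
  "force": 30
}}

```text
clock: 4.6
eef_pos: [0.5191, -0.1773, 0.2073]
eef_rot: [[-0.257, 0.966, -0.007], [0.966, 0.257, -0.002], [0.0, -0.008, -1.0]]
force: [-0.5, 0.1, -0.6]
grip_width: 0.0155
```

Call:
{"fn": "jog_arm", "kwargs": {
  "series": "0 0 0.5 0 1; 0 0 1 0 1; 0 0 1 0 1; 0 0 1 0 1; 0 0 1 0 1; 0 0 1 0.5 1; 0.3 0.5 1 1 1; 0.4 0.9 0.9 1 1"
}}

```text
clock: 5.4
eef_pos: [0.5339, -0.1423, 0.4024]
eef_rot: [[-0.446, 0.895, -0.012], [0.895, 0.446, -0.003], [0.003, -0.012, -1.0]]
force: [-0.5, 0.0, -1.1]
grip_width: 0.0156
```

```bash
python3 - <<'E'
from h import *
b=snap('scene','2');S=b
cv2.imwrite('pics/d2.png',cv2.cvtColor(cv2.resize(b['img'][60:300,150:420],None,fx=2.5,fy=2.5),cv2.COLOR_RGB2BGR))
# upright top height: plane x=.634
s=lambda x,y:(x/5+315-.5,y/5+160-.5)
for p in((240,118),(240,132)):
    o,d=ray(S,*s(*p)); print(o+d*(.634-o[0])/d[0])
E
```

```text
[0.634      0.1860994  0.28538842]
[0.634      0.1869486  0.27597612]
```

View pics/d2.png

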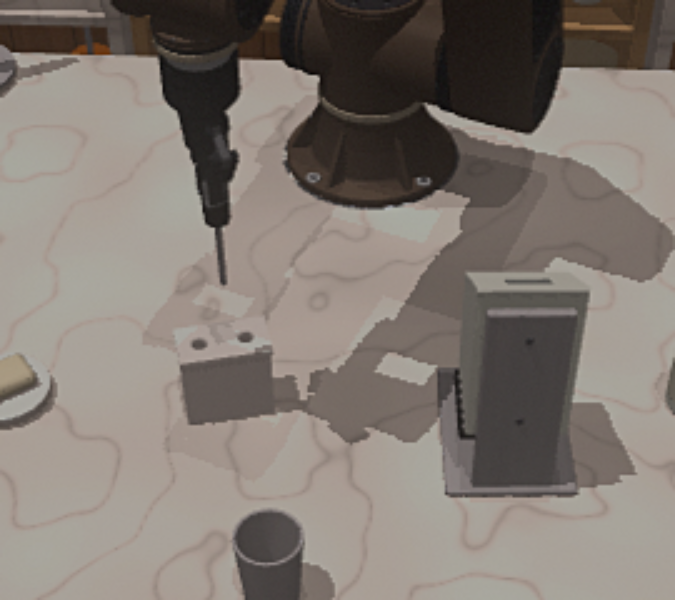

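Call:
{"fn": "jog_arm", "kwargs": {
  "series": "0.7 0.9 0.5 1 1; 0.7 1 0.5 1 1; 0.7 1 0.5 1 1; 0.7 1 0.5 1 1; 0.7 1 0.3 1 1; 0.7 1 0.2 1 1; 0.7 1 0 1 1; 0.7 1 0 1 1"
}}

```text
clock: 6.25
eef_pos: [0.6755, 0.0651, 0.4807]
eef_rot: [[-0.904, 0.427, 0.004], [0.427, 0.904, -0.007], [-0.007, -0.004, -1.0]]
force: [0.1, -1.0, -1.8]
grip_width: 0.0158
```

Call:
{"fn": "jog_arm", "kwargs": {
  "series": "0 1 0 1 1; 0 1 0 1 1; 0 1 0 1 1; 0 0.9 -0.3 1 1; 0 0.4 -0.5 1 1; 0 0 -0.5 1 1; 0 0 -0.2 0 1; 0 0 0 0 1"
}}

```text
clock: 7.05
eef_pos: [0.6741, 0.1808, 0.4455]
eef_rot: [[-0.998, -0.061, 0.006], [-0.061, 0.998, -0.003], [-0.006, -0.004, -1.0]]
force: [0.4, 0.4, -0.3]
grip_width: 0.0158
```

```bash
python3 - <<'E'
from h import *
b=snap('scene','3')
cv2.imwrite('pics/d3.png',cv2.cvtColor(cv2.resize(b['img'][80:260,280:440],None,fx=3.3,fy=3.3),cv2.COLOR_RGB2BGR))
E
```

```text
(no output)
```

View pics/d3.png

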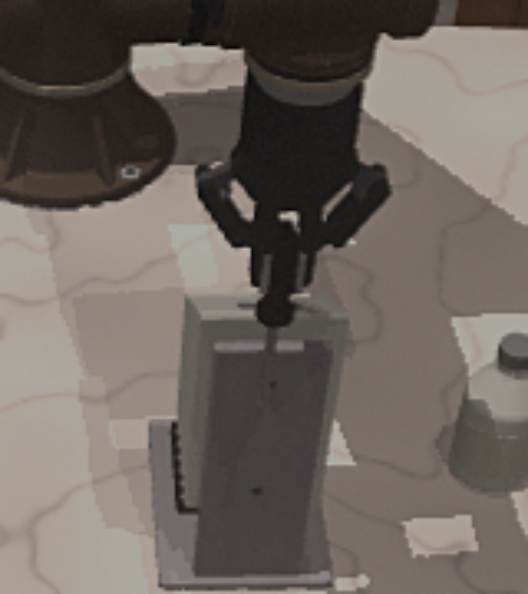

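The crop shows the key hanging vertically behind the dispenser, with the shaft at about (270,350). Next I'll pull it toward the robot over the top edge, so it tilts in the jaws.

Call:
{"fn": "jog_arm", "kwargs": {
  "series": "-0.6 0 0 0 1; -0.6 0 0 0 1; -0.5 0 0 0 1; -0.4 0 0 0 1; -0.4 0 0 0 1; -0.4 0 0 0 1; -0.4 0 0 0 1; 0 0 0 0 1"
}}

```text
clock: 7.9
eef_pos: [0.5894, 0.178, 0.4509]
eef_rot: [[-0.999, -0.047, 0.017], [-0.047, 0.999, -0.002], [-0.017, -0.003, -1.0]]
force: [0.3, -0.1, -0.5]
grip_width: 0.0155
```

```bash
python3 - <<'E'
from h import *
b=snap('scene','4');a=snap('top','4')
i=[cv2.resize(b['img'][80:260,280:440],None,fx=2.5,fy=2.5),cv2.resize(a['img'][170:310,160:300],None,fx=2.5,fy=2.5)]
h=max(x.shape[0] for x in i);i=[cv2.copyMakeBorder(x,0,h-x.shape[0],0,0,0) for x in i]
cv2.imwrite('pics/d4.png',cv2.cvtColor(np.hstack(i),cv2.COLOR_RGB2BGR))
E
```

```text
(no output)
```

View pics/d4.png

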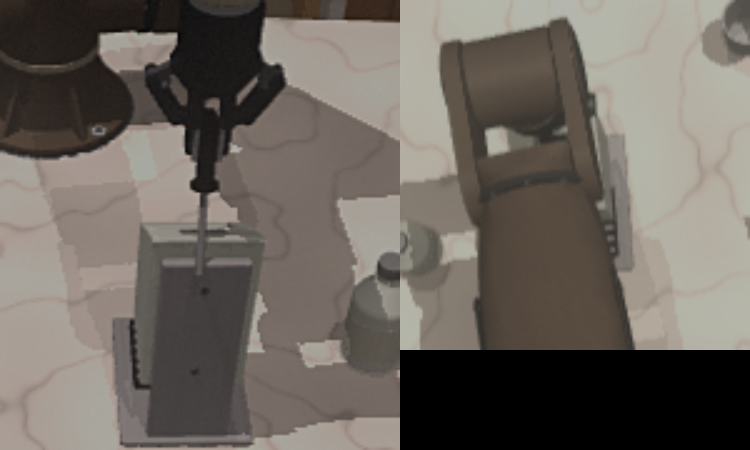

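Call:
{"fn": "jog_arm", "kwargs": {
  "series": "-0.4 0 -0.2 0 1; -0.4 0 -0.1 0 1; -0.3 0.05 0 0 1; -0.2 0 0 0 1; 0 0 0 0 1"
}}

```text
clock: 8.5
eef_pos: [0.5576, 0.1792, 0.443]
eef_rot: [[-0.999, -0.047, 0.018], [-0.047, 0.999, -0.002], [-0.018, -0.003, -1.0]]
force: [1.1, -0.7, 1.5]
grip_width: 0.0158
```

```bash
python3 - <<'E'
from h import *
b=snap('scene','5')
cv2.imwrite('pics/d5.png',cv2.cvtColor(cv2.resize(b['img'][110:200,330:400],None,fx=6.6,fy=6.6,interpolation=cv2.INTER_CUBIC),cv2.COLOR_RGB2BGR))
E
```

```text
(no output)
```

View pics/d5.png

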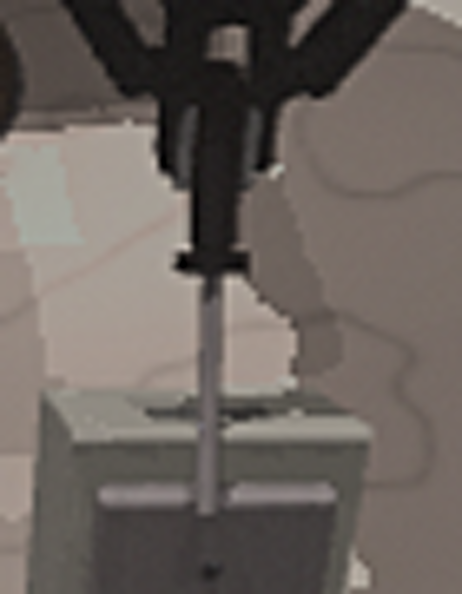

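```bash
cat >> h.py <<'E'
def onplane(c,u,v,P,th):
    n=np.array([-np.sin(th),np.cos(th),0]); o,d=ray(c,u,v); return o+d*(n@(np.array(P)-o))/(n@d)
E
python3 - <<'E'
from h import *
np.set_printoptions(precision=4,suppress=True)
S=load('scene','5');p=[.5576,.1792,.39]
s=lambda x,y:(x/6.6+330-.5,y/6.6+110-.5)
tip=onplane(S,*s(206,513),p,.05);col=onplane(S,*s(212,270),p,.05)
for th in(.05,):print(tip,col,np.linalg.norm(tip-col),np.degrees(np.arctan2(tip[0]-col[0],col[2]-tip[2])))
g=np.array([.5576-.018*.054,.1792,.443-.054]);print('grasp',g,np.linalg.norm(tip-g),np.degrees(np.arctan2(tip[0]-g[0],g[2]-tip[2])))
E
```

```text
[0.6335 0.183  0.2708] [0.582  0.1804 0.3466] 0.09171410214624931 34.20681872723223
grasp [0.5566 0.1792 0.389 ] 0.14104467972503443 33.04000243676172
```

```bash
python3 - <<'E'
from h import *
b=snap('top','5')
c=np.clip(b['img'][190:260,190:260].astype(float)*1.6,0,255).astype(np.uint8)
cv2.imwrite('pics/d6.png',cv2.cvtColor(cv2.resize(c,None,fx=8,fy=8,interpolation=cv2.INTER_CUBIC),cv2.COLOR_RGB2BGR))
print(proj(b,[.635,.183,.272]),proj(b,[.645,.183,.28]))
E
```

```text
[221.18415297 211.63730406] [220.87008462 208.00635745]
```

View pics/d6.png

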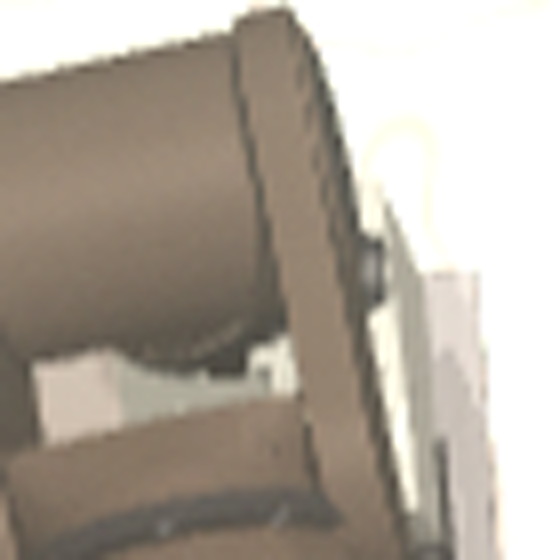

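Call:
{"fn": "jog_arm", "kwargs": {
  "series": "-0.5 0 0.62 0 1; -0.5 0 0.62 0 1; -0.5 0 0.62 0 1; 0 0 0 0 1",
  "force": 40
}}

```text
clock: 9.0
eef_pos: [0.5183, 0.1792, 0.4912]
eef_rot: [[-0.999, -0.046, 0.014], [-0.046, 0.999, -0.003], [-0.014, -0.003, -1.0]]
force: [0.7, 0.3, 0.1]
grip_width: 0.0153
```

Call:
{"fn": "jog_arm", "kwargs": {
  "series": "-0.4 0 -0.4 0 1; -0.4 0 -0.5 0 1; -0.25 0 -0.5 0 1; 0 0 -0.15 0 1; 0 0 0 0 1"
}}

```text
clock: 9.5
eef_pos: [0.4902, 0.1791, 0.4504]
eef_rot: [[-0.999, -0.047, 0.01], [-0.047, 0.999, -0.003], [-0.01, -0.003, -1.0]]
force: [0.2, 0.2, -0.4]
grip_width: 0.0157
```

```bash
python3 - <<'E'
from h import *
b=snap('scene','6')
print(ctrl.sense()['eef_pos'])
cv2.imwrite('pics/d7.png',cv2.cvtColor(cv2.resize(b['img'][110:200,320:400],None,fx=7,fy=7,interpolation=cv2.INTER_CUBIC),cv2.COLOR_RGB2BGR))
E
```

```text
[0.49030088 0.17913281 0.45062632]
```

View pics/d7.png

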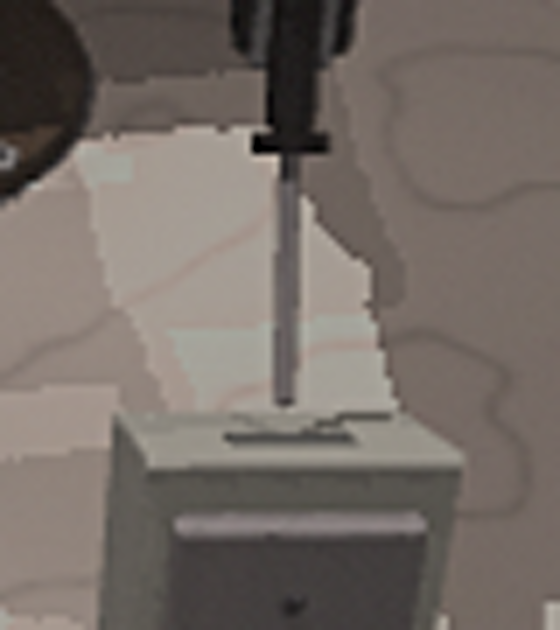

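Call:
{"fn": "jog_arm", "kwargs": {
  "series": "0.2 0.05 -0.15 0 1; 0.15 0.03 -0.15 0 1; 0.12 0 -0.15 0 1; 0.08 0 -0.12 0 1; 0 0 0 0 1"
}}

```text
clock: 10.05
eef_pos: [0.5067, 0.1813, 0.4356]
eef_rot: [[-0.999, -0.046, 0.011], [-0.046, 0.999, -0.003], [-0.011, -0.003, -1.0]]
force: [-1.6, -0.4, -0.3]
grip_width: 0.0155
```

```bash
python3 - <<'E'
from h import *
b=snap('scene','7')
print(ctrl.sense()['eef_pos'],ctrl.sense()['force'])
cv2.imwrite('pics/d8.png',cv2.cvtColor(cv2.resize(b['img'][110:200,320:400],None,fx=7,fy=7,interpolation=cv2.INTER_CUBIC),cv2.COLOR_RGB2BGR))
E
```

```text
[0.50659034 0.18132301 0.43580414] [-0.17519647 -0.1501176  -1.45870947]
```

View pics/d8.png

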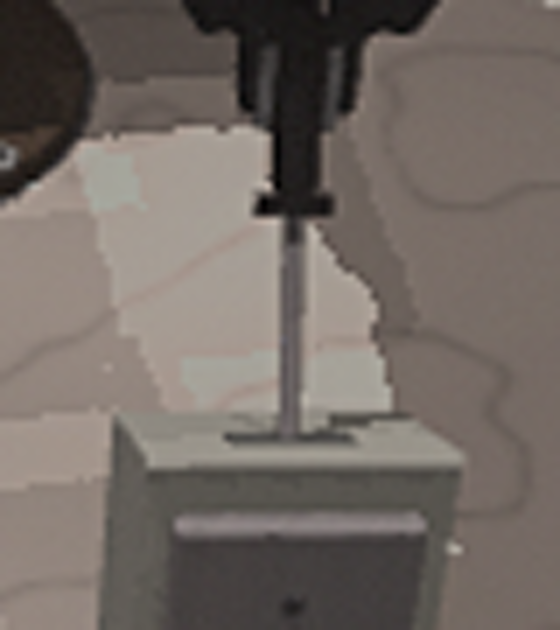

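Call:
{"fn": "jog_arm", "kwargs": {
  "series": "0.12 0 -0.2 0 1; 0.12 0 -0.2 0 1; 0.12 0 -0.2 0 1; 0 0 0 0 1"
}}

```text
clock: 10.5
eef_pos: [0.5163, 0.1814, 0.4201]
eef_rot: [[-0.999, -0.046, 0.012], [-0.046, 0.999, -0.002], [-0.012, -0.003, -1.0]]
force: [-1.0, 0.7, 2.1]
grip_width: 0.0153
```

Call:
{"fn": "jog_arm", "kwargs": {
  "series": "0.1 0 -0.15 0 1; 0.1 0 -0.15 0 1; 0.08 0 -0.12 0 1; 0 0 0 0 1"
}}

```text
clock: 10.9
eef_pos: [0.5226, 0.1816, 0.4117]
eef_rot: [[-0.999, -0.047, 0.013], [-0.047, 0.999, -0.001], [-0.013, -0.002, -1.0]]
force: [-6.5, -0.0, 8.2]
grip_width: 0.0152
```

```bash
python3 - <<'E'
from h import *
b=snap('scene','8')
print(ctrl.sense()['eef_pos'],ctrl.sense()['force'])
cv2.imwrite('pics/d9.png',cv2.cvtColor(cv2.resize(b['img'][90:270,290:430],None,fx=3.3,fy=3.3,interpolation=cv2.INTER_CUBIC),cv2.COLOR_RGB2BGR))
E
```

```text
[0.52261344 0.18163015 0.41169695] [-7.2731043   0.13180846 11.26418566]
```

View pics/d9.png

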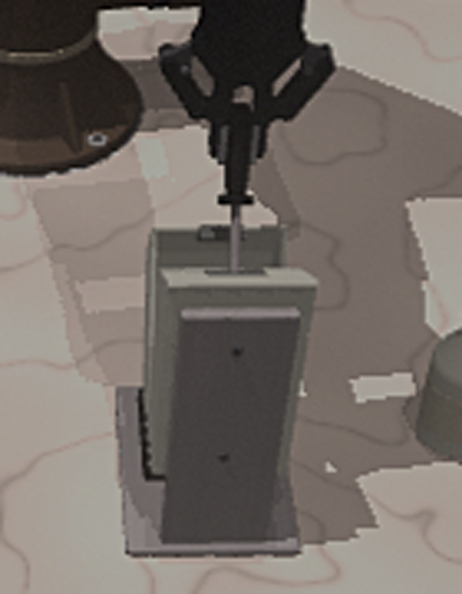

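The latch has released: the cover's front top edge, at about (215,232), is moving forward. I'll ease off slightly and wait while it falls.

Call:
{"fn": "jog_arm", "kwargs": {
  "series": "-0.05 0 0.07 0 1; 0 0 0 0 1; 0 0 0 0 1; 0 0 0 0 1; 0 0 0 0 1; 0 0 0 0 1; 0 0 0 0 1; 0 0 0 0 1"
}}

```text
clock: 11.75
eef_pos: [0.5212, 0.1816, 0.4134]
eef_rot: [[-0.999, -0.047, 0.013], [-0.047, 0.999, -0.001], [-0.013, -0.002, -1.0]]
force: [-3.1, -0.7, 3.7]
grip_width: 0.0155
```

```bash
python3 - <<'E'
from h import *
b=snap('scene','9');a=snap('top','9')
print(ctrl.sense()['eef_pos'],ctrl.sense()['force'])
i=[cv2.resize(x,None,fx=2.5,fy=2.5) for x in (b['img'][90:270,290:430],a['img'][180:320,170:310])]
h=max(x.shape[0] for x in i);i=[cv2.copyMakeBorder(x,0,h-x.shape[0],0,0,0) for x in i]
cv2.imwrite('pics/d10.png',cv2.cvtColor(np.hstack(i),cv2.COLOR_RGB2BGR))
E
```

```text
[0.52121542 0.18155462 0.41345124] [-2.94974345 -0.05452117  4.14776648]
```

View pics/d10.png

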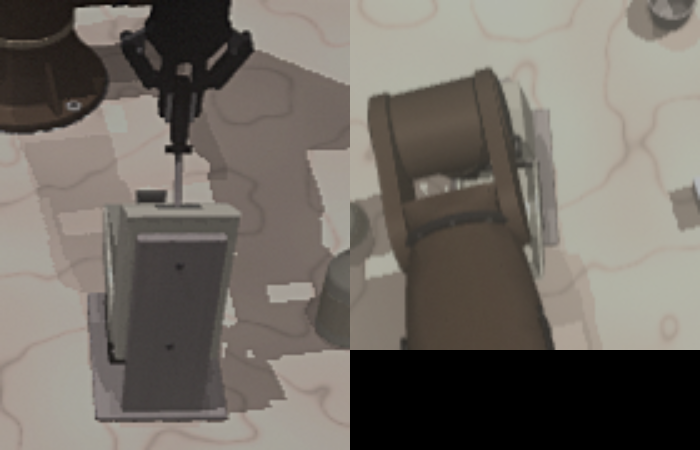

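Call:
{"fn": "jog_arm", "kwargs": {
  "series": "-0.2 0 0.3 0 1; -0.4 0 0.57 0 1; -0.4 0 0.57 0 1; -0.4 0 0.57 0 1; -0.7 0 0.2 0 1; -0.8 0 -0.1 0 1; -0.8 0 -0.4 0 1; -0.4 0 -0.3 0 1"
}}

```text
clock: 12.65
eef_pos: [0.4117, 0.1811, 0.4569]
eef_rot: [[-0.999, -0.046, 0.019], [-0.046, 0.999, 0.0], [-0.019, -0.001, -1.0]]
force: [1.3, 0.1, -0.2]
grip_width: 0.0156
```

```bash
python3 - <<'E'
from h import *
b=snap('scene','10')
print(ctrl.sense()['eef_pos'],ctrl.sense()['force'])
cv2.imwrite('pics/d11.png',cv2.cvtColor(cv2.resize(b['img'][70:270,280:440],None,fx=3,fy=3),cv2.COLOR_RGB2BGR))
E
```

```text
[0.41068462 0.18109986 0.45633168] [-0.35203469  0.72542199 -0.00249476]
```

View pics/d11.png

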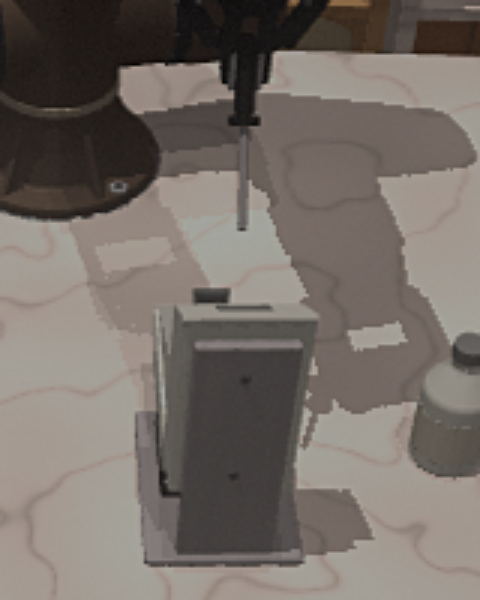

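```bash
python3 - <<'E'
from h import *
a=snap('top','10')
print(ctrl.sense()['eef_pos'],ctrl.sense()['force'])
cv2.imwrite('pics/d12.png',cv2.cvtColor(cv2.resize(a['img'][170:330,150:310],None,fx=3.5,fy=3.5),cv2.COLOR_RGB2BGR))
E
```

```text
[0.41200162 0.18117253 0.4568381 ] [-0.2415286  -0.72719203 -0.66460937]
```

View pics/d12.png

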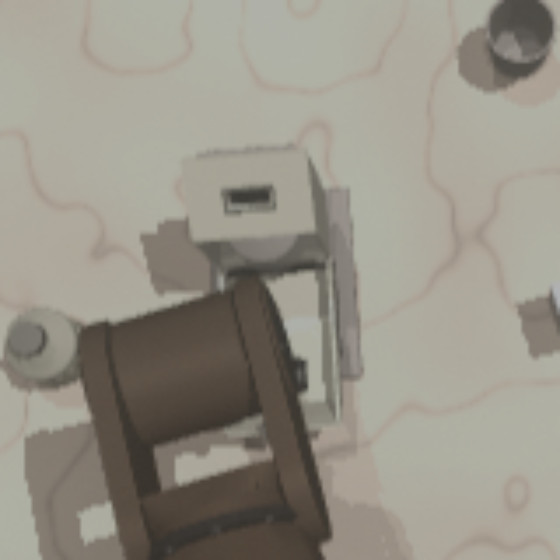

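```bash
python3 - <<'E'
from h import *
T=load('top','10')
t=lambda x,y:(x/3.5+150-.5,y/3.5+170-.5)
for p in((192,242),(322,236)): print(onz(T,*t(*p),.255))
for p in((340,420),): print('cover corner',onz(T,*t(*p),.105))
E
```

```text
[0.55290929 0.23839695 0.255     ]
[0.55533209 0.12109707 0.255     ]
cover corner [0.39812802 0.11732598 0.105     ]
```

Call:
{"fn": "jog_arm", "kwargs": {
  "series": "0.2 -0.5 -0.6 0 1; 0.3 -0.6 -0.7 0 1; 0.3 -0.5 -0.7 0 1; 0.4 0 -0.1 0 1; 0.5 0 0 0 1; 0.5 0 0 0 1; 0.5 0 0 0 1; 0 0 0 0 1"
}}

```text
clock: 13.55
eef_pos: [0.4854, 0.1416, 0.4098]
eef_rot: [[-0.998, -0.048, 0.026], [-0.048, 0.999, 0.002], [-0.026, 0.001, -1.0]]
force: [-0.5, -0.7, -1.3]
grip_width: 0.0158
```

Call:
{"fn": "jog_arm", "kwargs": {
  "series": "0.4 0 -0.15 0 1; 0.5 0 -0.1 0 1; 0.5 0 -0.1 0 1; 0.5 0 0 0 1; 0.4 0 0 0 1; 0.2 0 0 0 1; 0 0 0 0 1"
}}

```text
clock: 14.25
eef_pos: [0.5524, 0.1424, 0.4]
eef_rot: [[-0.999, -0.049, 0.021], [-0.049, 0.999, 0.002], [-0.021, 0.001, -1.0]]
force: [-4.0, 0.1, -0.9]
grip_width: 0.0154
```

```bash
python3 - <<'E'
from h import *
b=snap('scene','11');s=ctrl.sense()
print(s['eef_pos'],s['force'],s['eef_rot'][:,2])
cv2.imwrite('pics/d13.png',cv2.cvtColor(cv2.resize(b['img'][70:270,280:440],None,fx=3,fy=3),cv2.COLOR_RGB2BGR))
E
```

```text
[0.55216939 0.14239458 0.40002868] [-2.38079512 -0.30819019 -1.27283877] [ 0.02124924  0.0019706  -0.99977227]
```

View pics/d13.png

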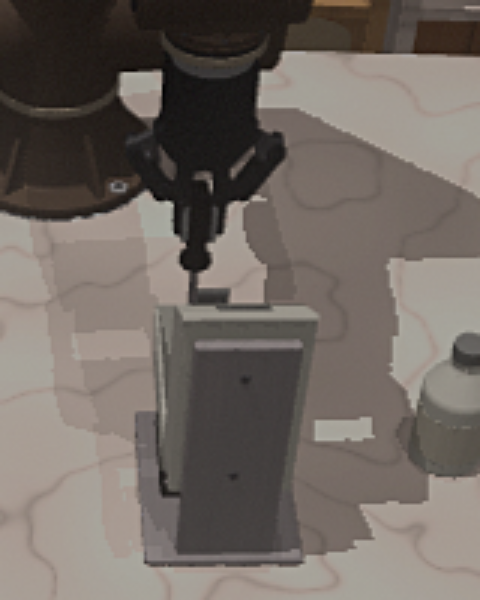

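Call:
{"fn": "jog_arm", "kwargs": {
  "series": "-0.5 -0.2 0 0 1; -0.4 -0.6 0 -0.5 1; 0 -1 0 -1 1; 0 -1 0 -1 1; 0 -1 0 -1 1; 0 -1 0 -1 1; 0 -1 0 -1 1; 0 -1 0 -1 1"
}}

```text
clock: 15.1
eef_pos: [0.5276, -0.0357, 0.4037]
eef_rot: [[-0.878, 0.478, 0.036], [0.478, 0.878, -0.017], [-0.04, 0.002, -0.999]]
force: [0.5, -1.0, -0.6]
grip_width: 0.0157
```

Call:
{"fn": "jog_arm", "kwargs": {
  "series": "0 -1 0 -1 1; 0 -1 0 -1 1; 0 -0.9 0 -1 1; 0 -0.8 -0.2 -1 1; 0 -0.5 -0.2 -1 1; 0 -0.2 -0.3 -1 1; 0 0 -0.3 -1 1; 0 0 0 -0.8 1"
}}

```text
clock: 15.9
eef_pos: [0.5234, -0.1601, 0.3826]
eef_rot: [[-0.387, 0.922, 0.031], [0.92, 0.388, -0.05], [-0.058, 0.01, -0.998]]
force: [0.0, -0.6, -0.8]
grip_width: 0.0156
```

Call:
{"fn": "jog_arm", "kwargs": {
  "series": "0 0 0 -0.5 1; 0 -0.3 0 0 1; 0 0 0 0 1"
}}

```text
clock: 16.2
eef_pos: [0.5222, -0.1702, 0.3838]
eef_rot: [[-0.342, 0.939, 0.034], [0.938, 0.343, -0.054], [-0.063, 0.013, -0.998]]
force: [0.1, 0.4, -0.5]
grip_width: 0.0156
```

```bash
python3 - <<'E'
from h import *
b=snap('scene','12');s=ctrl.sense()
print(s['eef_pos'],s['force'],s['eef_rot'][:,2],s['q'])
cv2.imwrite('pics/d14.png',cv2.cvtColor(cv2.resize(b['img'][110:240,190:290],None,fx=4.6,fy=4.6,interpolation=cv2.INTER_CUBIC),cv2.COLOR_RGB2BGR))
E
```

```text
[ 0.52217833 -0.16986523  0.3838503 ] [-0.22215599  0.04090537  0.18071782] [ 0.03349068 -0.05417445 -0.99796969] [-0.42287033  0.29460556  1.65527609 -0.03926921  1.13917324 -0.75745685]
```

View pics/d14.png

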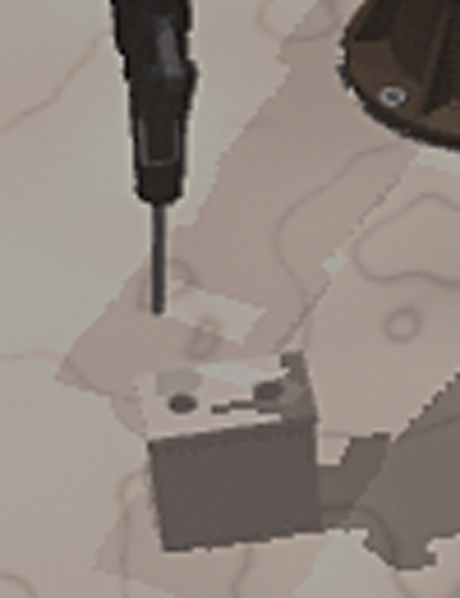

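```bash
python3 - <<'E'
from h import *
np.set_printoptions(precision=4,suppress=True)
S=load('scene','12')
s=lambda x,y:(x/4.6+190-.5,y/4.6+110-.5)
def onx(p,x):
    o,d=ray(S,*s(*p)); return o+d*(x-o[0])/d[0]
g=np.array([.5222,-.1699,.3838])+.054*np.array([.0335,-.0542,-.998]); print('g',g)
for x in(.515,.522,.53): print(x,'tip',onx((157,314),x),'collar',onx((160,202),x))
print('holes now', onz(S,*s(181,404),.105), onz(S,*s(268,391),.105))
E
```

```text
g [ 0.524  -0.1728  0.3299]
0.515 tip [ 0.515  -0.1866  0.1787] collar [ 0.515  -0.1769  0.2671]
0.522 tip [ 0.522 -0.185  0.185] collar [ 0.522  -0.1754  0.2729]
0.53 tip [ 0.53   -0.1832  0.1923] collar [ 0.53   -0.1737  0.2796]
holes now [ 0.5173 -0.1777  0.105 ] [ 0.5027 -0.1243  0.105 ]
```

Call:
{"fn": "jog_arm", "kwargs": {
  "series": "-0.25 0.14 -0.2 0 1; -0.21 0.1 -0.5 0 1; 0 0 -0.6 0 1; 0 0 -0.6 0 1; 0 0 -0.5 0 1; 0 0 -0.3 0 1; 0 0 0 0 1"
}}

```text
clock: 16.95
eef_pos: [0.5071, -0.1624, 0.3136]
eef_rot: [[-0.344, 0.938, 0.036], [0.937, 0.346, -0.055], [-0.064, 0.015, -0.998]]
force: [-0.6, -0.5, -0.8]
grip_width: 0.0156
```

```bash
cat > look.py <<'E'
import sys
from h import *
t=sys.argv[1]
b=snap('scene',t);s=ctrl.sense()
print(s['clock'],s['eef_pos'].round(4),s['force'].round(1),s['eef_rot'][:,2].round(4))
cv2.imwrite(f'pics/v{t}.png',cv2.cvtColor(cv2.resize(b['img'][130:240,190:290],None,fx=5,fy=5,interpolation=cv2.INTER_CUBIC),cv2.COLOR_RGB2BGR))
E
python3 look.py 13
```

```text
17.0 [ 0.5072 -0.1625  0.3141] [ 0.1  0.4 -0.9] [ 0.0364 -0.0554 -0.9978]
```

View pics/v13.png

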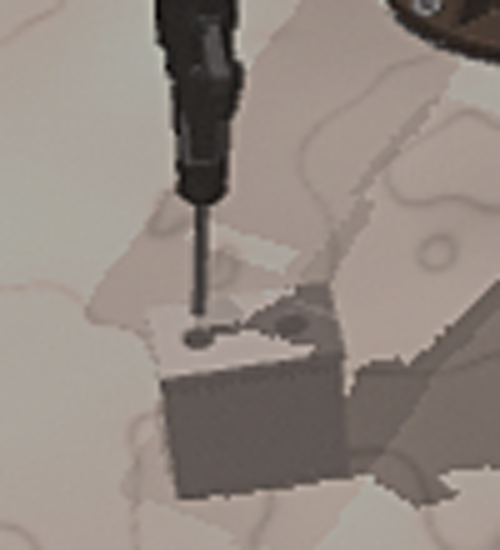

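Call:
{"fn": "jog_arm", "kwargs": {
  "series": "0.14 -0.06 -0.2 0 1; 0 0 -0.4 0 1; 0 0 -0.4 0 1; 0 0 -0.1 0 1; 0 0 0 0 1"
}}

```text
clock: 17.5
eef_pos: [0.5113, -0.1642, 0.2854]
eef_rot: [[-0.344, 0.938, 0.038], [0.936, 0.346, -0.056], [-0.066, 0.017, -0.998]]
force: [-0.1, 0.2, -0.7]
grip_width: 0.0153
```

```bash
python3 look.py 14
```

```text
17.55 [ 0.5113 -0.1642  0.2855] [-0.3  0.6 -1.2] [ 0.0385 -0.0563 -0.9977]
```

View pics/v14.png

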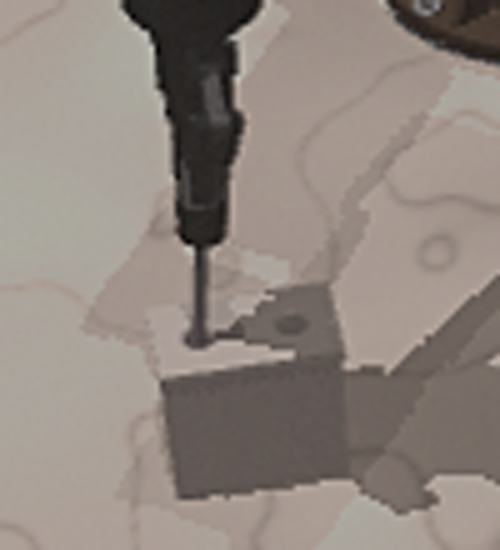

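Call:
{"fn": "jog_arm", "kwargs": {
  "series": "0.03 -0.07 -0.4 0 1; 0.03 -0.07 -0.4 0 1; 0.03 -0.07 -0.4 0 1; 0.02 -0.06 -0.4 0 1; 0 0 0 0 1",
  "force": 30
}}

```text
clock: 18.05
eef_pos: [0.5141, -0.1715, 0.242]
eef_rot: [[-0.344, 0.938, 0.039], [0.937, 0.346, -0.056], [-0.066, 0.017, -0.998]]
force: [-0.6, 0.5, -0.8]
grip_width: 0.016
```

```bash
python3 look.py 15
```

```text
18.1 [ 0.5143 -0.1715  0.2427] [ 0.3  0.4 -1.4] [ 0.0393 -0.0566 -0.9976]
```

View pics/v15.png

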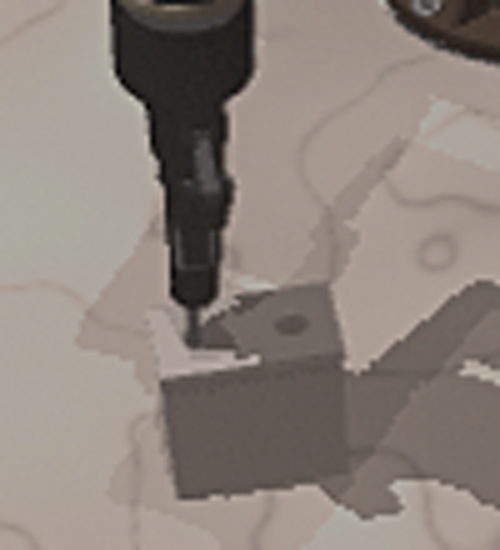

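Call:
{"fn": "jog_arm", "kwargs": {
  "series": "0.02 -0.04 -0.3 0 1; 0.02 -0.04 -0.3 0 1; 0 -0.03 -0.3 0 1; 0 -0.02 -0.2 0 1; 0 0 0 0 1"
}}

```text
clock: 18.6
eef_pos: [0.5154, -0.1749, 0.2131]
eef_rot: [[-0.344, 0.938, 0.039], [0.936, 0.346, -0.057], [-0.067, 0.017, -0.998]]
force: [-0.4, 0.0, -0.7]
grip_width: 0.0158
```

```bash
python3 look.py 16
```

```text
18.65 [ 0.5154 -0.1749  0.2134] [ 0.6  0.4 -1.2] [ 0.0398 -0.0567 -0.9976]
```

View pics/v16.png

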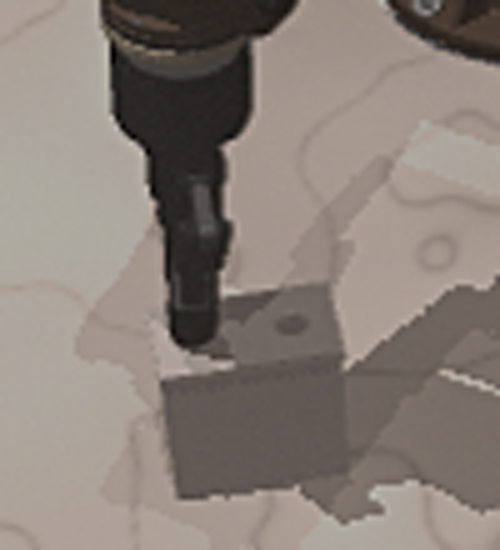

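Call:
{"fn": "jog_arm", "kwargs": {
  "series": "0.04 -0.08 -0.1 0 1; 0 -0.04 -0.08 0 1; 0 0 -0.03 0 1; 0 0 0 0 1"
}}

```text
clock: 19.05
eef_pos: [0.5163, -0.1773, 0.2091]
eef_rot: [[-0.344, 0.938, 0.04], [0.937, 0.346, -0.055], [-0.066, 0.018, -0.998]]
force: [-1.4, 3.3, 0.5]
grip_width: 0.0157
```

```bash
python3 look.py 17
```

```text
19.1 [ 0.5163 -0.1772  0.209 ] [-2.4  3.8  2.4] [ 0.0399 -0.0554 -0.9977]
```

View pics/v17.png

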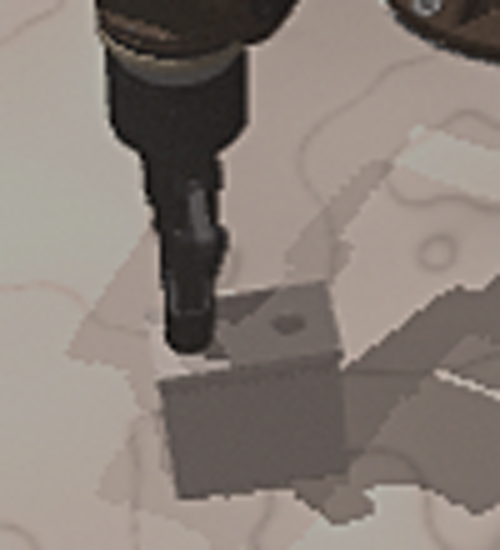

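Call:
{"fn": "jog_arm", "kwargs": {
  "series": "-0.02 0.08 0 0 1; 0 0 0 0 0.8; 0 0 0 0 0.4; 0 0 0 0 -0.2; 0 0 0 0 -0.6; 0 0 0 0 -1; 0 0 0 0 -1; 0 0 0 0 -1",
  "force": 20
}}

```text
clock: 19.9
eef_pos: [0.5167, -0.1762, 0.2093]
eef_rot: [[-0.344, 0.938, 0.043], [0.936, 0.346, -0.058], [-0.069, 0.02, -0.997]]
force: [0.3, -0.4, -0.4]
grip_width: 0.0853
```

```bash
python3 look.py 18
```

```text
19.95 [ 0.5167 -0.1762  0.2093] [ 1.  -0.3 -0.3] [ 0.043  -0.0578 -0.9974]
```

View pics/v18.png

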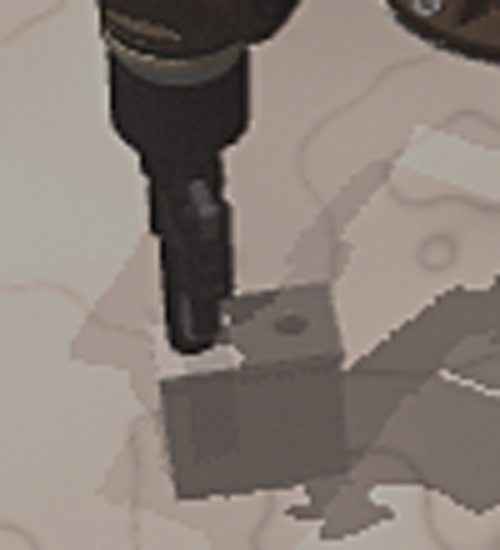

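Call:
{"fn": "jog_arm", "kwargs": {
  "series": "-0.01 0.02 0.3 0 -1; -0.02 0.03 0.5 0 -1; -0.03 0.04 0.8 0 -1; -0.04 0.05 0.9 0 -1; -0.05 0.05 1 0 -1; -0.2 0.1 1 0 -1; -0.5 0.2 1 0 -1; -0.8 0.4 0.8 0 -1"
}}

```text
clock: 20.75
eef_pos: [0.474, -0.153, 0.3768]
eef_rot: [[-0.344, 0.938, 0.043], [0.936, 0.346, -0.057], [-0.068, 0.02, -0.997]]
force: [0.3, 0.4, 0.4]
grip_width: 0.0854
```

Call:
{"fn": "jog_arm", "kwargs": {
  "series": "-0.6 1 0.5 0 -1; -0.2 1 0.3 0 -1; 0 1 0 0 -1; 0 1 0 0 -1; 0 1 0 0 -1; 0 0.5 0 0 -1; 0 0 0 0 -1"
}}

```text
clock: 21.45
eef_pos: [0.4482, -0.0093, 0.4097]
eef_rot: [[-0.342, 0.938, 0.057], [0.937, 0.345, -0.061], [-0.077, 0.033, -0.996]]
force: [0.5, -0.7, -0.1]
grip_width: 0.0851
```

```bash
python3 look.py 19; python3 - <<'E'
from h import *
a=snap('top','19')
b=load('scene','19')
i=[cv2.resize(b['img'][140:300,120:460],None,fx=2.3,fy=2.3),cv2.resize(a['img'][150:300,140:430],None,fx=2.697,fy=2.0)]
i=[cv2.resize(b['img'][150:290,120:460],None,fx=2.3,fy=2.3),cv2.resize(a['img'][165:290,120:460],None,fx=2.3,fy=2.3)]
cv2.imwrite('pics/d20.png',cv2.cvtColor(np.vstack(i)[:600],cv2.COLOR_RGB2BGR))
E
```

```text
21.5 [ 0.4482 -0.0099  0.4097] [ 0.3 -1.1 -0.4] [ 0.0573 -0.0612 -0.9965]
```

View pics/v19.png

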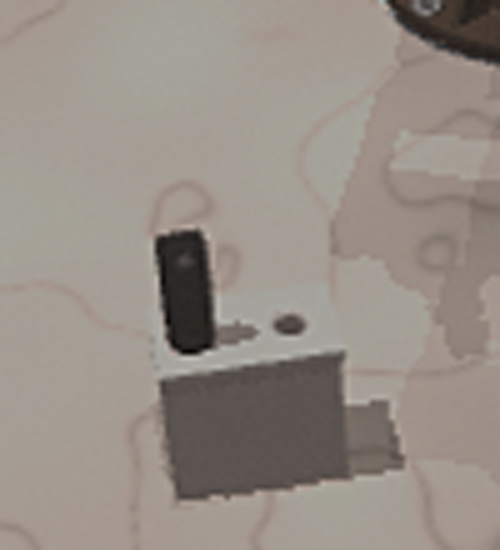

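View pics/d20.png

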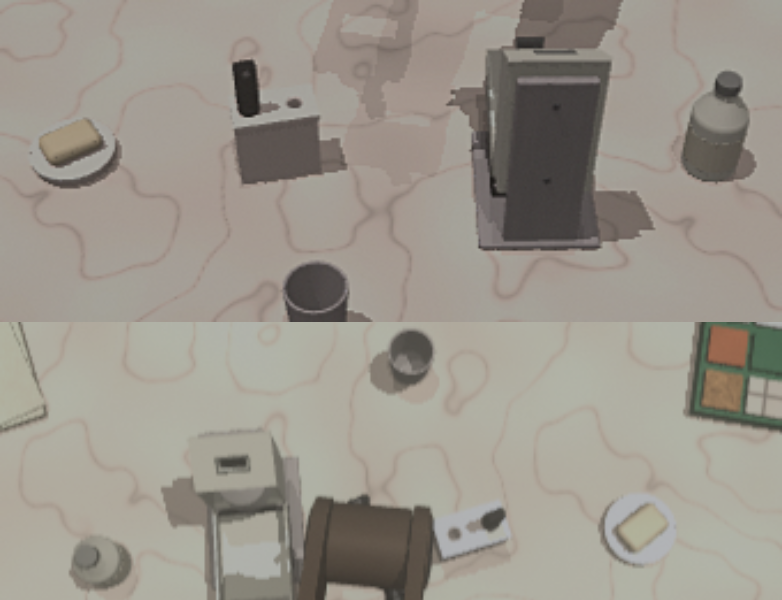

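```bash
python3 - <<'E'
from h import *
for t in('0','19'):
  for n,(x0,y0,x1,y1) in(('scene',(215,165,240,206)),('top',(322,238,346,262))):
    g=load(n,t)['img'][y0:y1,x0:x1].max(2)<75; ys,xs=np.nonzero(g)
    print(t,n,g.sum(),xs.min()+x0,xs.max()+x0,ys.min()+y0,ys.max()+y0,(xs.mean()+x0).round(2),(ys.mean()+y0).round(2))
a,b=load('scene','0'),load('scene','19')
d=np.abs(a['img'].astype(int)-b['img']).max(2)
for nm,(x0,y0,x1,y1) in dict(dish=(130,198,175,232),tumbler=(240,260,275,308),refill=(412,180,450,230),holder=(218,195,262,230)).items(): print(nm,(d[y0:y1,x0:x1]>40).sum())
T=load('top','19')
cv2.imwrite('pics/d21.png',cv2.cvtColor(cv2.resize(T['img'][205:325,180:270],None,fx=5,fy=5,interpolation=cv2.INTER_CUBIC),cv2.COLOR_RGB2BGR))
E
```

```text
0 scene 222 223 234 175 199 228.21 187.35
0 top 52 329 337 247 255 332.85 251.13
19 scene 219 221 232 176 200 226.73 187.96
19 top 42 330 338 247 254 333.5 250.79
dish 0
tumbler 0
refill 0
holder 23
```

View pics/d21.png

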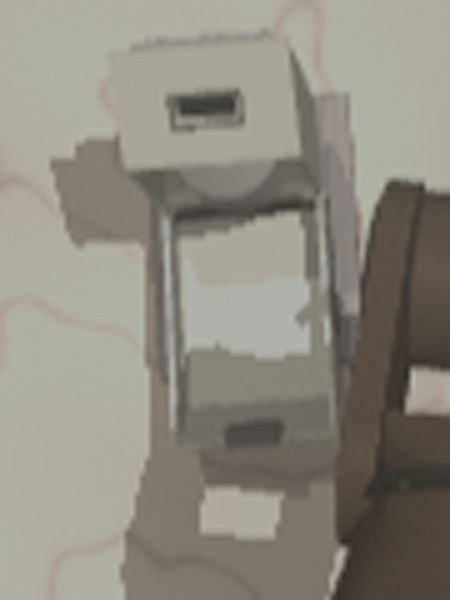

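```bash
python3 - <<'E'
from h import *
T=load('top','19')
for a in (1.45,1.3,1.15):
  for y in(.118,.230):
    p=[.5563-.170*np.sin(a),y,.085+.170*np.cos(a)]; u=proj(T,p); print(a,y,((u+.5-[180,205])*5).round())
E
```

```text
1.45 0.118 [335. 441.]
1.45 0.23 [170. 445.]
1.3 0.118 [332. 432.]
1.3 0.23 [164. 436.]
1.15 0.118 [329. 417.]
1.15 0.23 [160. 421.]
```

The cover's far edge lies at crop row 438–448, which matches 1.45 rad (441–445). The key stands upright in hole A at its starting height, and the dish, tumbler and refill images haven't changed. Handing in.

```bash
python3 -c "
from rig import ctrl
print(ctrl.sense()['clock'],ctrl.sense()['force']);ctrl.close_job()"
```

```text
21.55 [0.27390767 0.66638572 0.38947752]
the job is handed in; nothing more can be done
```

The dispenser cover is open and the key is back upright in its original hole. I handed the job in at 21.6 s, with the gripper open and clear of everything.

**What I did:**
- **Tilting:** the arm can't tilt its tool, so I leaned the key to about the slot's angle by pulling its shaft over the dispenser's back edge.
- **Opening:** I pushed the shaft through the slot. The force on the tool reached about 13 N, the latch let go and the cover fell open.
- **Returning the key:** I straightened the key against the rear part's front edge and lowered it into hole A. I released it just above its seat so it dropped onto its collar.

**Last checks:**
- **Cover:** in the top view its far edge is within about 2 pixels of where it should be when fully open.
- **Key:** it stands at about its starting height. It sits about 4 mm to one side of where it started, roughly the play in the hole.
- **Other goods:** the soap dish, tumbler and refill bottle show no change in the scene pictures.

**What disagreed or stayed uncertain:**
- **Key angle:** I couldn't measure the tilt well. One camera estimate gave 33–34° and the contact geometry gave about 39°, but the key entered the slot cleanly.
- **Tool tilt:** the tool drifted to about 4–5° off vertical by the end.
- **Holder:** the key pressed sideways on the holder with about 4 N just before release, which may have shifted it by a millimetre or so.

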